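Pull the pot from the back of the lot

ROBOT

A 6-joint arm with a two-finger parallel gripper is mounted at the origin on the work surface. World frame = base frame: x ahead of the robot, y to its left, z up, the work surface at z = 0. Lengths are in mm, angles in rad, forces in N, time in s.
With the tool pointing down it reaches from about 300 to 775 mm from the base axis. Payload 14.6 kg.
Tool frame: the origin (TCP) lies midway between the tips of the shut fingers; the grasp point (between the pads) lies env.grip_point_offset behind it (env.grip_point_offset is the distance from the TCP to the grasp point, in mm); z points along the fingers, y is the line along which they close (so a half turn about z gives the same grasp; the last joint's range is limited). The gripper opens to 85 mm and grips with 20 to 120 N. Pads are 22 mm wide; open, the fingers measure 114 mm over their backs; the gripper's body (76 mm by 85 mm) begins 54 mm behind the grasp point. The pads swing forward as they close: fully open they stand 13 mm farther back than shut.
Start: joints at [-0.067, 0.3, 1.521, -0, 1.321, -0.067], TCP at [549.99, -0.002, 199.881] pointing down, gripper open.
Joint ranges: [-3.03, 3.03], [-0.79, 2.21], [0.23, 2.52], [-1.04, 4.18], [0, 3.07], [-2.55, 2.55]. Speed limits (rad/s): [2.22, 2.22, 2.57, 3.14, 3.14, 3.14].

INTERFACE

Orientations are given as a rotation vector (axis times angle).
In Python, from workcell import env gives the robot as it stands.
- The arm moves only by the shell command python3 -m crank 'ROWS' [FORCE]. ROWS is JSON, a list of rows, each an object of numbers: "ax", "ay", "az": the turn, a rotation vector about the tool's x, y, z in degrees; "dx", "dy", "dz": the shift along the tool's x, y, z in m; "grip": the finger opening in m, from 0 to 0.0854. In form: [{"ax": .., "ay": .., "az": .., "dx": .., "dy": .., "dz": .., "grip": ..}, ...]. A call has 1 to 20 rows; each row is the pose to reach, as a shift and turn from the pose commanded when the call began, along the tool's axes at that moment; what a row does not reach only later rows make up. A row lasts 1/8 s, in which the tool goes at most 62.5 mm and 10.7 degrees, less where a joint would pass 70% of its speed; a pose out of reach is approached as far as the arm can. A call with a gripper value outside its range is refused whole. The fingers move at their own pace and stop on an object; FORCE is the grip in N (left out, the last holds). Time passes only in rows, so rows that repeat a pose let the fingers close. It gives the time, the measured TCP pose, the force, the opening and the grip force at its end, in the units of the state.
- env.get_state(): the state, without advancing time (a new reading comes with each control period).
- env.read_camera(name): name is "scene" or "side" or "wrist"; returns a dict with "frame" (480x640x3 uint8, red, green, blue), "range_z" (480x640 float32, mm along the optical axis (not along the pixel's ray), 0 where there is no reading), "camera_matrix" (3x3 intrinsics, pixels), "rvec" (rotation vector, rad) and "tvec" (3), from world to camera coordinates, as OpenCV has them. Camera axes: x right, y down, z forward; pixel columns grow to the right and rows downward; lengths in mm; the calibration is good to about 2 mm. A picture is of the moment at which its call begins.
- env.sign_off(): hands the job in; it is judged then, once.
The state is a dict: "time": time; "q": joint angles; "dq": joint speeds; "joint_torque": joint torques, N m; "eef_pos": TCP position; "eef_rot": TCP orientation; "wrist_force": force on the tool from outside, world axes, zero at the start; "wrist_torque": the same for the moment, N m; "finger_gap": finger opening in mm; "finger_force": force on a finger pad.
Only numpy, scipy, OpenCV 4.12 (cv2) and the standard library are available. Lean on these libraries where they do the work, as an engineer would, in place of code of your own. Each camera call takes 0.05 s, during which the arm holds its last target. There are 200 camera calls.

TASK

Pull the small squat brown pot out of the lot tray: first clear the three tall things standing in front of it (pepper mill, steel canister, square tin) out of the way into the grey holding tray, and only when all three stand there move the pot into the small empty cardboard order tray. Only after that, put each of the three back on exactly the spot in the lot tray where it stood at the start. Keep everything upright, set it down without dropping it, and leave the stacked dipping dishes and the white ramekin in the lot tray where they are.

Things in the scene. Friction and masses are not known exactly. Their poses are not given: they have to be found in the camera images.
- lot_tray: Large fixed cardboard tray, lime-green bands, 212 (x) by 332 (y) mm, rim 30 mm high, walls and floor 4 mm. Origin: centre of underside; z up, x away from the robot (turned up to 0.2 rad). On its floor three white paper discs, 80 mm diameter, at x = -50, y = -92, 0, +92 mm; one tall thing starts within 5 mm of each disc's centre. Pot 60 mm behind the row; dishes, ramekin in the far corners.
- holding_tray: Grey plastic tray, fixed, 300 (x) by 140 (y) mm outside, rim 16 mm high, walls and floor 4 mm thick: the side area where the three tall things wait, standing on its floor. Empty at the start; left or right of the lot tray. Origin: centre of its underside; x along its long side, roughly away from the robot; z up.
- order_tray: Small square cardboard tray with lime-green bands on two sides, fixed, 160 by 160 mm outside, rim 22 mm high, walls and floor 4 mm thick, where the pot must end, standing on its floor. Empty at the start; across the lot tray from the holding tray. Origin: centre of its underside; x, y along its sides; z up.
- mill: Wooden pepper mill, upright, 131 mm high with a small steel button on its domed top, loose, about 250 g. Round: foot 52 mm diameter, narrow waist 36 mm diameter at 35 to 42 mm above its underside, straight barrel 46 mm diameter from 52 to 112 mm (grip there). Origin: centre of its underside; z up.
- canister: Steel canister with black lid, upright, loose, about 300 g. Round, 58 mm diameter, lid 60 mm diameter from 104 mm above its underside, 120 mm high. Origin: centre of its underside; z up.
- tin: Dark square tin, upright, loose, about 220 g, 54 by 54 mm, 114 mm high (square lid 46 mm wide above 108 mm). Origin: centre of its underside; x and y are square to its sides; z up.
- pot: Squat brown stoneware pot with a flat lid, loose, about 240 g. Round, 56 mm diameter with straight sides from 5 to 38 mm above its underside, low lid to 48 mm. Origin: centre of its underside; z up. The tall things stand too close in front of it for a gripper to come down over it.
- dishes: Stack of five small white and terracotta dipping dishes, loose, 60 mm diameter, 30 mm high, in a far corner of the lot tray; not to be moved. Origin: centre of its underside.
- ramekin: White open ramekin, loose, 62 mm diameter, 34 mm high, in the other far corner of the lot tray; not to be moved. Origin: centre of its underside.

How it is judged (in metres and radians):
On the way, in this order (a step that is already met when the one before it is completed fails the run):
1. all three tall things stand released in the holding tray while the pot is still in its place (x of mill in the frame of holding_tray between -0.13 and 0.13 m and y of mill in the frame of holding_tray between -0.046 and 0.046 m and z of mill in the frame of holding_tray between -0.002 and 0.012 m and angle between each of mill, canister, tin's own z axis and vertical below 0.12 rad and x of canister in the frame of holding_tray between -0.13 and 0.13 m and y of canister in the frame of holding_tray between -0.046 and 0.046 m and z of canister in the frame of holding_tray between -0.002 and 0.012 m and x of tin in the frame of holding_tray between -0.13 and 0.13 m and y of tin in the frame of holding_tray between -0.046 and 0.046 m and z of tin in the frame of holding_tray between -0.002 and 0.012 m and contact force between the fingers and mill below 0.1 N and linear speed of each of mill, canister, tin below 0.03 m/s and contact force between the fingers and canister below 0.1 N and contact force between the fingers and tin below 0.1 N and distance of pot from where it was at the start of the episode below 0.02 m), for 0.2 s.
2. the pot stands released in the order tray while the three still wait in the holding tray (x of mill in the frame of holding_tray between -0.13 and 0.13 m and y of mill in the frame of holding_tray between -0.046 and 0.046 m and z of mill in the frame of holding_tray between -0.002 and 0.012 m and angle between each of mill, canister, tin, pot's own z axis and vertical below 0.12 rad and x of canister in the frame of holding_tray between -0.13 and 0.13 m and y of canister in the frame of holding_tray between -0.046 and 0.046 m and z of canister in the frame of holding_tray between -0.002 and 0.012 m and x of tin in the frame of holding_tray between -0.13 and 0.13 m and y of tin in the frame of holding_tray between -0.046 and 0.046 m and z of tin in the frame of holding_tray between -0.002 and 0.012 m and x of pot in the frame of order_tray between -0.055 and 0.055 m and y of pot in the frame of order_tray between -0.055 and 0.055 m and z of pot in the frame of order_tray between -0.002 and 0.012 m and contact force between the fingers and pot below 0.1 N and linear speed of pot below 0.03 m/s), for 0.2 s.
At the end, for the whole second after the job is handed in: Mill, canister and tin upright within 15 mm of where each stood at the start (turned any way); pot upright on the floor of the order tray, centre within 55 mm of the tray centre along x and y; dishes and ramekin within 20 mm of where they were; all released and at rest (distance of each of mill, canister, tin from where it was at the start of the episode below 0.015 m and angle between each of mill, canister, tin, pot's own z axis and vertical below 0.12 rad and contact force between the fingers and mill below 0.1 N and linear speed of each of mill, canister, tin, pot below 0.03 m/s and contact force between the fingers and canister below 0.1 N and contact force between the fingers and tin below 0.1 N and x of pot in the frame of order_tray between -0.055 and 0.055 m and y of pot in the frame of order_tray between -0.055 and 0.055 m and z of pot in the frame of order_tray between -0.002 and 0.012 m and contact force between the fingers and pot below 0.1 N and distance of each of dishes, ramekin from where it was at the start of the episode below 0.02 m); the robot touches nothing.
It fails at once if the mill, canister, tin or pot is tipped over (more than 35 degrees) (angle between any of mill, canister, tin, pot's own z axis and vertical above 0.61 rad).
It fails at once if the mill, canister, tin or pot is dropped or thrown (moves faster than 0.6 m/s untouched by the fingers: a fall of about 20 mm) ((linear speed of mill above 0.6 m/s and contact force between the fingers and mill below 0.05 N) or (linear speed of canister above 0.6 m/s and contact force between the fingers and canister below 0.05 N) or (linear speed of tin above 0.6 m/s and contact force between the fingers and tin below 0.05 N) or (linear speed of pot above 0.6 m/s and contact force between the fingers and pot below 0.05 N)).
It fails at once if the dishes or the ramekin are pushed more than 30 mm (distance of any of dishes, ramekin from where it was at the start of the episode above 0.03 m).
It also fails if it takes over 141 s, if anything falls off the work surface, if the arm or the gripper's body presses on something with over 40 N, if the wrist force passes 120 N, or if a joint passes its speed limit or range.

## Working session

There is one attempt and no reset: what is moved stays moved. The work goes in short steps, Python scripts to look and compute and a shell command to move; the robot and the scene stay as the last step left them, time stands still between calls to the robot, and variables do not carry over. Pictures are saved under pics/ and viewed, at most 14 in all, crops included, and the job is handed in when it is done.

```bash
mkdir -p pics
cat > h.py <<'E'
from workcell import env
import numpy as np, cv2
def cam(n):
    c=env.read_camera(n); R=cv2.Rodrigues(np.array(c["rvec"],float))[0]; t=np.array(c["tvec"],float).ravel()
    return c["frame"],c["range_z"],np.array(c["camera_matrix"]),R,t
def cloud(d,K,R,t):
    v,u=np.mgrid[:d.shape[0],:d.shape[1]]
    p=np.stack([(u-K[0,2])/K[0,0]*d,(v-K[1,2])/K[1,1]*d,d],-1)
    return (p-t)@R
def save(n,f): cv2.imwrite(f"pics/{n}.png",f[...,::-1])
E
python3 - <<'E'
from h import *
s=env.get_state(); print(s['eef_pos'],s['eef_rot'],s['finger_gap'],env.grip_point_offset)
for n in("scene","side","wrist"):
    f,d,K,R,t=cam(n); save(n+"0",f); np.savez(n+"0.npz",f=f,d=d,K=K,R=R,t=t); print(n,-R.T@t,R[2],(d>0).mean())
E
```

```text
[5.49717917e+02 1.57290268e-02 1.99292515e+02] [-2.22079095e+00 -2.22077163e+00  1.26251202e-03] 85.04363755652417 18.700000000000003
scene [1334.41136134   -5.85016125 1224.42138805] [-0.54739235 -0.00537766 -0.83685883] 0.9959342447916667
side [ 270.66131243 -615.72784103  692.90377409] [ 0.30998651  0.65135275 -0.69256621] 0.9959244791666667
wrist [550.43371104  83.93054936 372.81694639] [-5.76309615e-04 -3.24734904e-01 -9.45804901e-01] 0.9959309895833334
```

View pics/scene0.png

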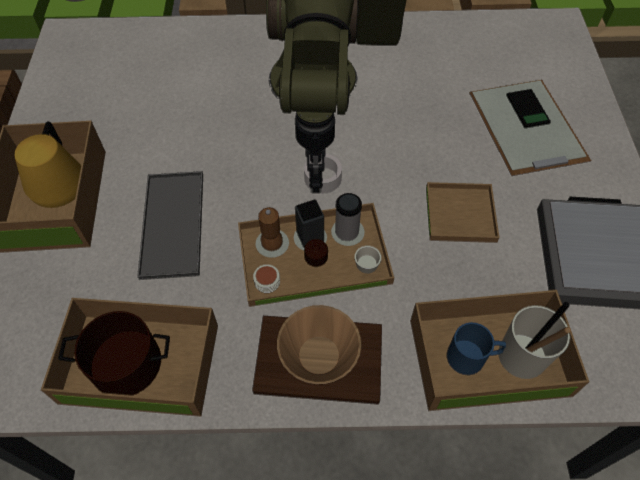

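View pics/side0.png

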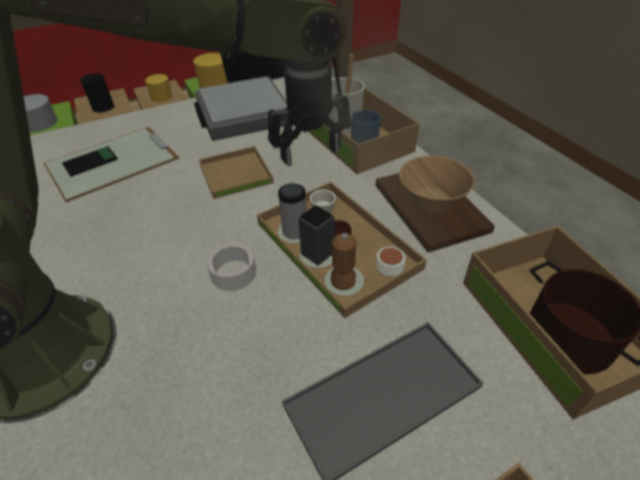

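The scene view shows the mill (269,228), tin (310,222), canister (348,215) and pot (316,252). The grey tray is at (172,224), on the −y side, and the order tray at (461,212), on the +y side. A ring lies on the table at (322,173), and the side view agrees with all of this. Next I'll measure.

```bash
cat > m.py <<'E'
from h import *
def top(n,P,lo,hi,box):
    m=(P[...,2]>lo)&(P[...,2]<hi)&(P[...,0]>box[0])&(P[...,0]<box[1])&(P[...,1]>box[2])&(P[...,1]<box[3])
    k,l,st,_=cv2.connectedComponentsWithStats(m.astype(np.uint8))
    for i in range(1,k):
        if st[i,4]<25: continue
        q=P[l==i]; c,r=cv2.minEnclosingCircle(q[:,:2].astype(np.float32))
        print(n,(lo,hi),'px',st[i,:5],'mean',q.mean(0).round(1),'circ',np.round(c,1),round(r,1),'rect',[np.round(x,1) for x in cv2.minAreaRect(q[:,:2].astype(np.float32))])
if __name__=="__main__":
  for n in("scene","side"):
    z=np.load(n+"0.npz"); P=cloud(z['d'],z['K'],z['R'],z['t']); 
    lot=(380,720,-190,190)
    m=(abs(P[...,0]-550)<100)&(abs(P[...,1])<170); 
    for lo,hi in((108,118),(118,128),(128,140),(46,56),(26,45)): top(n,P,lo,hi,lot)
    top(n,P,11,22,(300,760,-420,-170)); top(n,P,15,30,(300,760,160,420)); top(n,P,15,40,(300,480,-100,100))
E
python3 m.py
```

```text
scene (108, 118) px [295 199  29  26 277] mean [555.4 -16.5 114.1] circ [549.9 -16.2] 35.7 rect [array([551.4, -16. ]), array([55.3, 54.7]), np.float64(18.9)]
scene (108, 118) px [336 208  26   9  52] mean [559.7  73.4 113.8] circ [545.6  73.2] 28.2 rect [array([556. ,  73.4]), array([20.9, 56.4]), np.float64(0.9)]
scene (108, 118) px [258 214  21  13  74] mean [ 577.5 -106.5  113.2] circ [ 565.5 -107.7] 23.4 rect [array([ 572.5, -107.3]), array([26.8, 45.2]), np.float64(3.1)]
scene (118, 128) px [336 193  26  23 409] mean [538.2  72.9 122.8] circ [537.   71.3] 31.2 rect [array([536.8,  72.7]), array([58.3, 58. ]), np.float64(58.1)]
scene (118, 128) px [297 200  25  21 188] mean [551.8 -16.3 120. ] circ [552.7 -15.9] 30.1 rect [array([551.4, -15.6]), array([47.2, 45.4]), np.float64(21.0)]
scene (118, 128) px [258 207  20  17 206] mean [ 566.3 -107.2  122.9] circ [ 564.  -107.7] 22.7 rect [array([ 563.9, -108.3]), array([41., 44.]), np.float64(37.4)]
scene (46, 56) px [335 222  24  11  60] mean [557.9  69.   51. ] circ [542.9  71.1] 27.4 rect [array([554.2,  68.6]), array([54.8, 23.1]
[... 6632 characters left out ...]
47.5] 108.4 rect [array([488.5, 345. ]), array([152.9, 161.1]), np.float64(86.9)]
side (15, 30) px [314 182  19  10  78] mean [660.1 165.5  24.6] circ [655.  163.1] 26.5 rect [array([655., 163.]), array([52.9, 12.8]), np.float64(10.4)]
side (15, 40) px [265 224   7  12  30] mean [478.   88.2  23.1] circ [477.8  86.7] 12.9 rect [array([477.5,  86.7]), array([ 4.1, 25.6]), np.float64(2.7)]
side (15, 40) px [213 247  35  22 305] mean [374.4  47.2  27.5] circ [371.  24.] 35.5 rect [array([373.2,  40. ]), array([33.2, 70.9]), np.float64(82.3)]
side (15, 40) px [208 258  48  29 391] mean [364.3 -18.7  27.7] circ [369.6  15. ] 47.7 rect [array([366.3,  -7.4]), array([46.4, 95.3]), np.float64(81.5)]
```

```bash
python3 -m crank '[{"dx":-0.055,"dy":0.006,"dz":0,"grip":0.085},{"dx":-0.108,"dy":0.0125,"dz":0,"grip":0.085},{"dx":-0.108,"dy":0.0125,"dz":0.05,"grip":0.085},{"dx":-0.108,"dy":0.0125,"dz":0.1,"grip":0.085},{"dx":-0.108,"dy":0.0125,"dz":0.126,"grip":0.085},{"dx":-0.108,"dy":0.0125,"dz":0.126,"grip":0.085},{"dx":-0.108,"dy":0.0125,"dz":0.126,"grip":0.085}]' 50
python3 - <<'E'
from h import *
f,*_=cam("side"); g,*_=cam("wrist"); save("a",cv2.resize(np.hstack([f,g]),(800,300)))
E
```

```text
invalid input at $[0]: expected keys ax, ay, az, dx, dy, dz, grip
```

View pics/a.png

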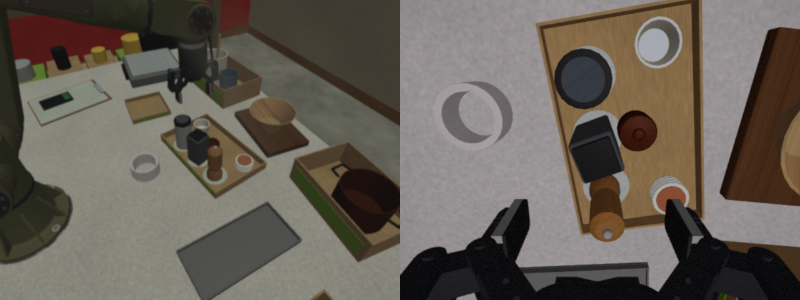

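The rows need every key. The picture shows the arm hasn't moved and the scene is unchanged.

```bash
python3 -m crank '[{"ax":0,"ay":0,"az":0,"dx":-0.055,"dy":0.006,"dz":0,"grip":0.085},{"ax":0,"ay":0,"az":0,"dx":-0.108,"dy":0.0125,"dz":0,"grip":0.085},{"ax":0,"ay":0,"az":0,"dx":-0.108,"dy":0.0125,"dz":0.05,"grip":0.085},{"ax":0,"ay":0,"az":0,"dx":-0.108,"dy":0.0125,"dz":0.1,"grip":0.085},{"ax":0,"ay":0,"az":0,"dx":-0.108,"dy":0.0125,"dz":0.126,"grip":0.085},{"ax":0,"ay":0,"az":0,"dx":-0.108,"dy":0.0125,"dz":0.126,"grip":0.085},{"ax":0,"ay":0,"az":0,"dx":-0.108,"dy":0.0125,"dz":0.126,"grip":0.085}]' 50
python3 - <<'E'
from h import *
f,*_=cam("side"); g,*_=cam("wrist"); save("a2",cv2.resize(np.hstack([f,g]),(800,300)))
E
```

```text
time: 1.12
eef_pos: [563.2, -108.2, 75.3]
eef_rot: [2.22, 2.22, 0.002]
wrist_force: [0.3, 0.5, -0.1]
finger_gap: 84.8
finger_force: 0.0
```

View pics/a2.png

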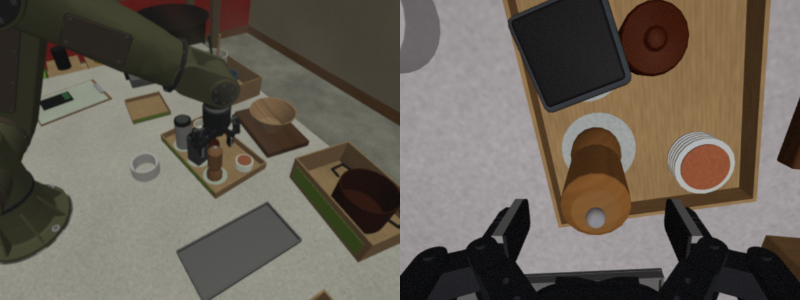

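Run:
```python
from h import *
f,d,K,R,t=cam("side"); f=f.copy()
for z,c in((75,(255,0,0)),(94,(0,255,0)),(139,(0,0,255))):
  for x in (520,563,606):
    p=R@np.array([x,-108,z])+t; u=K@p; cv2.circle(f,(int(u[0]/u[2]),int(u[1]/u[2])),1,c,-1)
a=cv2.resize(f[160:310,260:460],(800,600)); save("a3",a)
```

```text
(no output)
```

View pics/a3.png

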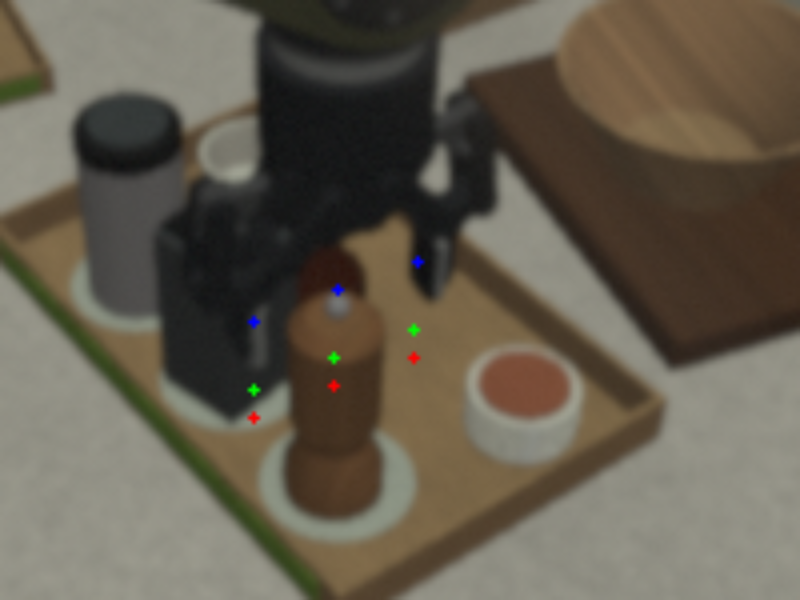

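Run:
```python
from h import *
s=env.get_state(); print(s['eef_pos'],s['eef_rot'],s['q'])
f,d,K,R,t=cam("side"); P=cloud(d,K,R,t)
for r in ((366,215,371,233),(322,235,328,250)):
  q=P[r[1]:r[3],r[0]:r[2]].reshape(-1,3); q=q[(q[:,2]>70)&(q[:,2]<220)]; print(q[np.argsort(q[:,2])][::4].round(0).tolist())
f,d,K,R,t=cam("wrist"); P=cloud(d,K,R,t); print(-R.T@t)
m=(P[...,2]>70)&(P[...,2]<145); v,u=np.where(m&(d<320)); 
for a,b in ((0,280),(281,370),(371,640)):
  k=(u>=a)&(u<=b)&(v>280); 
  if k.any(): q=P[v[k],u[k]]; print(q.min(0),q.mean(0),q.max(0),k.sum())
```

```text
[ 563.12529699 -108.12771431   75.28022206] [2.22002890e+00 2.22016931e+00 1.75694318e-03] [-2.53577585e-01  4.79381108e-01  1.57985146e+00  2.54594636e-06
  1.08015678e+00 -2.53642023e-01]
[[607.0, -112.0, 125.0], [610.0, -121.0, 131.0], [606.0, -117.0, 132.0], [607.0, -118.0, 135.0], [608.0, -120.0, 137.0], [604.0, -119.0, 139.0], [606.0, -116.0, 141.0], [608.0, -119.0, 143.0], [605.0, -113.0, 144.0], [607.0, -121.0, 147.0], [609.0, -120.0, 148.0], [606.0, -111.0, 150.0], [605.0, -120.0, 152.0], [605.0, -112.0, 153.0], [610.0, -115.0, 156.0], [608.0, -121.0, 157.0], [606.0, -111.0, 158.0], [607.0, -115.0, 160.0], [607.0, -122.0, 167.0], [601.0, -121.0, 171.0], [607.0, -121.0, 172.0], [598.0, -126.0, 179.0], [594.0, -128.0, 182.0]]
[[562.0, -40.0, 70.0], [513.0, -116.0, 128.0], [519.0, -119.0, 130.0], [517.0, -120.0, 131.0], [519.0, -120.0, 133.0], [515.0, -120.0, 135.0], [519.0, -120.0, 138.0], [515.0, -120.0, 140.0], [519.0, -120.0, 141.0], [514.0, -121.0, 144.0], [514.0, -117.0, 146.0], [513.0, -116.0, 148.0], [514.0, -119.0, 150.0], [516.0, -118.0, 151.0], [517.0, -120.0, 154.0], [517.0, -120.0, 156.0], [511.0, -121.0, 160.0], [519.0, -121.0, 163.0], [512.0, -122.0, 165.0], [512.0, -123.0, 168.0]]
[563.17363303 -24.08676169 248.43698458]
[ 507.0487265  -123.43257506   89.50321026] [ 528.92693762 -102.73330831  127.89219951] [550.49408196 -87.76766881 144.98392011] 3988
[ 549.46635828 -128.3706457    87.86523107] [ 566.36746856 -100.64103052  122.29294102] [585.58718447 -84.29351733 135.2719401 ] 7702
[ 585.91953362 -119.69236047  114.93452544] [ 608.82962622 -103.51716073  134.21570171] [620.07741916 -95.92680147 144.99810738] 2447
```

```bash
python3 -m crank '[{"ax":0,"ay":0,"az":0,"dx":0,"dy":0,"dz":-0.05,"grip":0.085},{"ax":0,"ay":0,"az":0,"dx":0,"dy":0,"dz":-0.1,"grip":0.05},{"ax":0,"ay":0,"az":0,"dx":0,"dy":0,"dz":-0.1,"grip":0.05},{"ax":0,"ay":0,"az":0,"dx":0,"dy":0,"dz":-0.1,"grip":0.05},{"ax":0,"ay":0,"az":0,"dx":0,"dy":0,"dz":-0.1,"grip":0.05},{"ax":0,"ay":0,"az":0,"dx":0,"dy":0,"dz":-0.1,"grip":0.05}]'
cat > tip.py <<'E'
from h import *
s=env.get_state(); e=s['eef_pos']; print(e,s['finger_gap'])
for n in ("side","scene","wrist"):
  f,d,K,R,t=cam(n); P=cloud(d,K,R,t)
  D=P-e; m=(abs(D[...,0])<65)&(abs(D[...,1])<16)&(D[...,2]>-10)&(D[...,2]<120)&(P[...,2]>145)
  for k in (m&(D[...,0]<0),m&(D[...,0]>0)):
    q=D[k]; 
    if len(q)>20: print(n,len(q),'z lows',np.percentile(q[:,2],[0,2,5,20]).round(0),'x',np.percentile(q[q[:,2]<np.percentile(q[:,2],30)][:,0],[5,50,95]).round(0))
E
python3 tip.py
python3 -m crank '[{"ax":0,"ay":0,"az":0,"dx":0,"dy":0,"dz":0,"grip":0},{"ax":0,"ay":0,"az":0,"dx":0,"dy":0,"dz":0,"grip":0},{"ax":0,"ay":0,"az":0,"dx":0,"dy":0,"dz":0,"grip":0},{"ax":0,"ay":0,"az":0,"dx":0,"dy":0,"dz":0,"grip":0}]'
python3 tip.py
```

```text
time: 2.12
eef_pos: [562.2, -107.9, 173.0]
eef_rot: [-2.22, -2.22, 0.001]
wrist_force: [0.9, 0.1, 0.3]
finger_gap: 50.3
finger_force: 0.0
[ 562.19964059 -107.91838608  172.95760261] 50.267008629214956
side 711 z lows [35. 41. 46. 66.] x [-39. -33. -25.]
side 709 z lows [33. 39. 43. 62.] x [25. 26. 37.]
scene 239 z lows [35. 43. 46. 82.] x [30. 38. 57.]
wrist 19117 z lows [33. 44. 52. 81.] x [-49. -30. -24.]
wrist 19345 z lows [34. 44. 52. 81.] x [26. 32. 51.]
time: 2.78
eef_pos: [562.5, -108.0, 173.9]
eef_rot: [2.221, 2.221, 0.0]
wrist_force: [-0.8, -0.3, -0.3]
finger_gap: 0.4
finger_force: 0.0
[ 562.49855649 -108.00556463  173.90071496] 0.441969805122352
side 642 z lows [32. 39. 42. 60.] x [-14.  -8.  -1.]
side 583 z lows [33. 40. 48. 77.] x [ 1.  7. 26.]
scene 155 z lows [33. 37. 41. 48.] x [ 4. 11. 15.]
wrist 19163 z lows [35. 46. 58. 82.] x [-32. -10.  -1.]
wrist 19771 z lows [34. 45. 56. 81.] x [ 1. 10. 33.]
```

The fingertips really sit about 33 mm above the reported TCP: three cameras agree, and it holds both shut and half open. I'll go down to a reported z of about 40 to grip at z≈92.

```bash
python3 -m crank '[{"ax":0,"ay":0,"az":0,"dx":0,"dy":0,"dz":0,"grip":0.085},{"ax":0,"ay":0,"az":0,"dx":0,"dy":0,"dz":0,"grip":0.085},{"ax":0,"ay":0,"az":0,"dx":0,"dy":0,"dz":0,"grip":0.085},{"ax":0,"ay":0,"az":0,"dx":0,"dy":0,"dz":0,"grip":0.085},{"ax":0,"ay":0,"az":0,"dx":0,"dy":0,"dz":0.05,"grip":0.085},{"ax":0,"ay":0,"az":0,"dx":0,"dy":0,"dz":0.09,"grip":0.085},{"ax":0,"ay":0,"az":0,"dx":0,"dy":0,"dz":0.12,"grip":0.085},{"ax":0,"ay":0,"az":0,"dx":0,"dy":0,"dz":0.134,"grip":0.085},{"ax":0,"ay":0,"az":0,"dx":0,"dy":0,"dz":0.134,"grip":0.085},{"ax":0,"ay":0,"az":0,"dx":0,"dy":0,"dz":0.134,"grip":0.03},{"ax":0,"ay":0,"az":0,"dx":0,"dy":0,"dz":0.134,"grip":0.03},{"ax":0,"ay":0,"az":0,"dx":0,"dy":0,"dz":0.134,"grip":0.03},{"ax":0,"ay":0,"az":0,"dx":0,"dy":0,"dz":0.134,"grip":0.03},{"ax":0,"ay":0,"az":0,"dx":0,"dy":0,"dz":0.134,"grip":0.03},{"ax":0,"ay":0,"az":0,"dx":0,"dy":0,"dz":0.134,"grip":0.03}]' 50
python3 - <<'E'
from h import *
f,*_=cam("side"); g,*_=cam("wrist"); save("a4",np.hstack([cv2.resize(f[140:320,240:480],(400,300)),cv2.resize(g,(400,300))]))
E
```

```text
time: 4.8
eef_pos: [562.9, -108.1, 41.0]
eef_rot: [2.22, 2.221, 0.001]
wrist_force: [-1.0, -0.8, 6.7]
finger_gap: 44.6
finger_force: 50.7
```

View pics/a4.png

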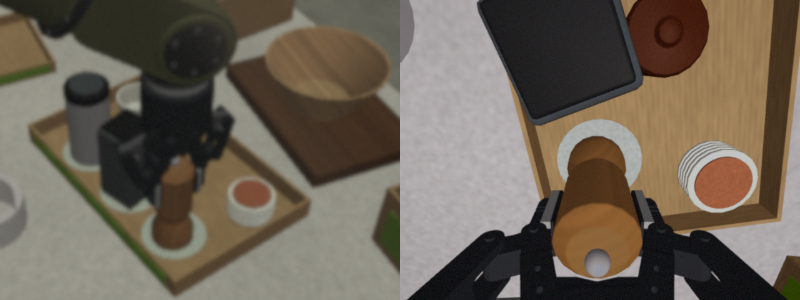

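The gripper holds the mill on its barrel (gap 44.6 mm). Moving it to the far slot of the holding tray.

```bash
python3 -m crank '[{"ax":0,"ay":0,"az":0,"dx":0,"dy":0,"dz":-0.02,"grip":0.03},{"ax":0,"ay":0,"az":0,"dx":0,"dy":0,"dz":-0.05,"grip":0.03},{"ax":0,"ay":0,"az":0,"dx":-0.01,"dy":0,"dz":-0.07,"grip":0.03},{"ax":0,"ay":0,"az":0,"dx":-0.04,"dy":0.007,"dz":-0.07,"grip":0.03},{"ax":0,"ay":0,"az":0,"dx":-0.08,"dy":0.014,"dz":-0.07,"grip":0.03},{"ax":0,"ay":0,"az":0,"dx":-0.12,"dy":0.021,"dz":-0.07,"grip":0.03},{"ax":0,"ay":0,"az":0,"dx":-0.16,"dy":0.028,"dz":-0.07,"grip":0.03},{"ax":0,"ay":0,"az":0,"dx":-0.2,"dy":0.035,"dz":-0.07,"grip":0.03},{"ax":0,"ay":0,"az":0,"dx":-0.23,"dy":0.04,"dz":-0.07,"grip":0.03},{"ax":0,"ay":0,"az":0,"dx":-0.238,"dy":0.041,"dz":-0.06,"grip":0.03},{"ax":0,"ay":0,"az":0,"dx":-0.238,"dy":0.041,"dz":-0.035,"grip":0.03},{"ax":0,"ay":0,"az":0,"dx":-0.238,"dy":0.041,"dz":-0.015,"grip":0.03},{"ax":0,"ay":0,"az":0,"dx":-0.238,"dy":0.041,"dz":-0.006,"grip":0.03},{"ax":0,"ay":0,"az":0,"dx":-0.238,"dy":0.041,"dz":-0.001,"grip":0.03},{"ax":0,"ay":0,"az":0,"dx":-0.238,"dy":0.041,"dz":-0.001,"grip":0.03},{"ax":0,"ay":0,"az":0,"dx":-0.238,"dy":0.041,"dz":-0.001,"grip":0.03}]' 50
python3 - <<'E'
from h import *
from m import top
f,d,K,R,t=cam("side"); P=cloud(d,K,R,t); g,*_=cam("wrist")
top("side",P,24,60,(380,760,-420,-280)); 
save("a5",np.hstack([cv2.resize(f[180:480,240:640],(400,300)),cv2.resize(g,(400,300))]))
E
```

```text
time: 6.9
eef_pos: [603.7, -346.1, 41.4]
eef_rot: [2.221, 2.221, 0.0]
wrist_force: [0.0, 0.5, -1.8]
finger_gap: 44.6
finger_force: 52.0
side (24, 60) px [511 325  29  34 377] mean [ 757.2 -396.1   42.2] circ [ 757.  -391.9] 27.8 rect [array([ 757.6, -392. ]), array([55.7,  4.3]), np.float64(84.9)]
side (24, 60) px [418 351  30  24 380] mean [ 592.2 -355.    35.2] circ [ 602.1 -346.7] 24.7 rect [array([ 596.4, -351.4]), array([32.6, 48.7]), np.float64(41.3)]
```

View pics/a5.png

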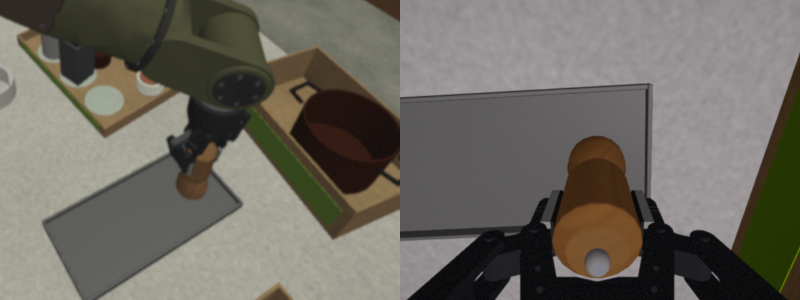

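```bash
python3 -m crank '[{"ax":0,"ay":0,"az":0,"dx":0,"dy":0,"dz":0.0015,"grip":0.03},{"ax":0,"ay":0,"az":0,"dx":0,"dy":0,"dz":0.0015,"grip":0.07},{"ax":0,"ay":0,"az":0,"dx":0,"dy":0,"dz":0.0015,"grip":0.07},{"ax":0,"ay":0,"az":0,"dx":0,"dy":0,"dz":0.0015,"grip":0.07},{"ax":0,"ay":0,"az":0,"dx":0,"dy":0,"dz":-0.04,"grip":0.07},{"ax":0,"ay":0,"az":0,"dx":0,"dy":0,"dz":-0.09,"grip":0.085},{"ax":0,"ay":0,"az":-5,"dx":0.04,"dy":-0.006,"dz":-0.1,"grip":0.085},{"ax":0,"ay":0,"az":-10,"dx":0.09,"dy":-0.014,"dz":-0.1,"grip":0.085},{"ax":0,"ay":0,"az":-15,"dx":0.14,"dy":-0.022,"dz":-0.1,"grip":0.085},{"ax":0,"ay":0,"az":-19.5,"dx":0.19,"dy":-0.03,"dz":-0.1,"grip":0.085},{"ax":0,"ay":0,"az":-19.5,"dx":0.24,"dy":-0.038,"dz":-0.1,"grip":0.085},{"ax":0,"ay":0,"az":-19.5,"dx":0.29,"dy":-0.046,"dz":-0.1,"grip":0.085},{"ax":0,"ay":0,"az":-19.5,"dx":0.3295,"dy":-0.053,"dz":-0.1,"grip":0.085},{"ax":0,"ay":0,"az":-19.5,"dx":0.3295,"dy":-0.053,"dz":-0.1,"grip":0.085},{"ax":0,"ay":0,"az":-19.5,"dx":0.3295,"dy":-0.053,"dz":-0.06,"grip":0.085},{"ax":0,"ay":0,"az":-19.5,"dx":0.3295,"dy":-0.053,"dz":-0.04,"grip":0.085},{"ax":0,"ay":0,"az":-19.5,"dx":0.3295,"dy":-0.053,"dz":-0.04,"grip":0.085}]' 50
python3 - <<'E'
from h import *
from m import top
f,d,K,R,t=cam("side"); P=cloud(d,K,R,t); top("side",P,108,140,(380,700,-420,-280)); top("side",P,24,60,(380,700,-420,-280))
g,d,K,R,t=cam("wrist"); save("a6",np.hstack([cv2.resize(f,(400,300)),cv2.resize(g,(400,300))]))
E
```

```text
time: 9.12
eef_pos: [549.9, -17.1, 79.7]
eef_rot: [-1.813, -2.563, 0.002]
wrist_force: [0.4, -0.2, 0.5]
finger_gap: 84.9
finger_force: 0.0
side (108, 140) px [427 318  31  27 661] mean [ 598.3 -350.5  120.8] circ [ 602.7 -346.2] 23.5 rect [array([ 602.6, -347.1]), array([43.6, 45.3]), np.float64(67.4)]
side (24, 60) px [418 349  31  26 382] mean [ 592.1 -355.5   35.3] circ [ 602.2 -346.6] 24.9 rect [array([ 596.3, -351. ]), array([34.9, 48.4]), np.float64(35.5)]
```

View pics/a6.png

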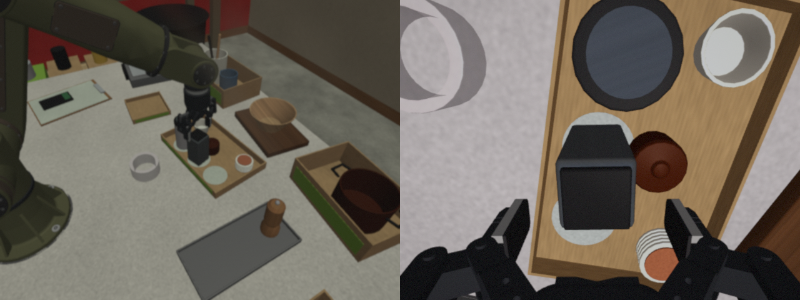

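The mill stands in the holding tray, and the tin sits square between the fingers.

```bash
python3 -m crank '[{"ax":0,"ay":0,"az":0,"dx":0,"dy":0,"dz":0.025,"grip":0.085},{"ax":0,"ay":0,"az":0,"dx":0,"dy":0,"dz":0.04,"grip":0.085},{"ax":0,"ay":0,"az":0,"dx":0,"dy":0,"dz":0.04,"grip":0.085},{"ax":0,"ay":0,"az":0,"dx":0,"dy":0,"dz":0.04,"grip":0.04},{"ax":0,"ay":0,"az":0,"dx":0,"dy":0,"dz":0.04,"grip":0.04},{"ax":0,"ay":0,"az":0,"dx":0,"dy":0,"dz":0.04,"grip":0.04},{"ax":0,"ay":0,"az":0,"dx":0,"dy":0,"dz":0.04,"grip":0.04},{"ax":0,"ay":0,"az":0,"dx":0,"dy":0,"dz":0.04,"grip":0.04}]' 50
```

```text
time: 10.22
eef_pos: [550.9, -16.6, 41.9]
eef_rot: [1.812, 2.565, 0.001]
wrist_force: [-2.0, -0.1, 5.9]
finger_gap: 53.7
finger_force: 52.2
```

```bash
python3 -m crank '[{"ax":0,"ay":0,"az":0,"dx":0,"dy":0,"dz":-0.02,"grip":0.04},{"ax":0,"ay":0,"az":0,"dx":0,"dy":0,"dz":-0.05,"grip":0.04},{"ax":0,"ay":0,"az":0,"dx":-0.01,"dy":-0.005,"dz":-0.07,"grip":0.04},{"ax":0,"ay":0,"az":3,"dx":-0.04,"dy":-0.021,"dz":-0.07,"grip":0.04},{"ax":0,"ay":0,"az":7,"dx":-0.08,"dy":-0.042,"dz":-0.07,"grip":0.04},{"ax":0,"ay":0,"az":11,"dx":-0.12,"dy":-0.063,"dz":-0.07,"grip":0.04},{"ax":0,"ay":0,"az":15,"dx":-0.16,"dy":-0.083,"dz":-0.07,"grip":0.04},{"ax":0,"ay":0,"az":18,"dx":-0.2,"dy":-0.104,"dz":-0.07,"grip":0.04},{"ax":0,"ay":0,"az":19.5,"dx":-0.24,"dy":-0.125,"dz":-0.07,"grip":0.04},{"ax":0,"ay":0,"az":19.5,"dx":-0.28,"dy":-0.146,"dz":-0.07,"grip":0.04},{"ax":0,"ay":0,"az":19.5,"dx":-0.3,"dy":-0.156,"dz":-0.065,"grip":0.04},{"ax":0,"ay":0,"az":19.5,"dx":-0.3,"dy":-0.156,"dz":-0.04,"grip":0.04},{"ax":0,"ay":0,"az":19.5,"dx":-0.3,"dy":-0.156,"dz":-0.018,"grip":0.04},{"ax":0,"ay":0,"az":19.5,"dx":-0.3,"dy":-0.156,"dz":-0.007,"grip":0.04},{"ax":0,"ay":0,"az":19.5,"dx":-0.3,"dy":-0.156,"dz":-0.001,"grip":0.04},{"ax":0,"ay":0,"az":19.5,"dx":-0.3,"dy":-0.156,"dz":0,"grip":0.04},{"ax":0,"ay":0,"az":19.5,"dx":-0.3,"dy":-0.156,"dz":0,"grip":0.04}]' 50
```

```text
time: 12.35
eef_pos: [504.0, -351.6, 41.9]
eef_rot: [2.22, 2.221, 0.0]
wrist_force: [-2.3, 0.2, 4.2]
finger_gap: 53.3
finger_force: 54.3
```

```bash
python3 -m crank '[{"ax":0,"ay":0,"az":0,"dx":0,"dy":0,"dz":0,"grip":0.072},{"ax":0,"ay":0,"az":0,"dx":0,"dy":0,"dz":0,"grip":0.072},{"ax":0,"ay":0,"az":0,"dx":0,"dy":0,"dz":0,"grip":0.072},{"ax":0,"ay":0,"az":0,"dx":0,"dy":0,"dz":-0.04,"grip":0.072},{"ax":0,"ay":0,"az":0,"dx":0,"dy":0,"dz":-0.09,"grip":0.085},{"ax":0,"ay":0,"az":0,"dx":0.04,"dy":0.003,"dz":-0.1,"grip":0.085},{"ax":0,"ay":0,"az":0,"dx":0.09,"dy":0.007,"dz":-0.1,"grip":0.085},{"ax":0,"ay":0,"az":0,"dx":0.14,"dy":0.011,"dz":-0.1,"grip":0.085},{"ax":0,"ay":0,"az":0,"dx":0.19,"dy":0.015,"dz":-0.1,"grip":0.085},{"ax":0,"ay":0,"az":0,"dx":0.24,"dy":0.019,"dz":-0.1,"grip":0.085},{"ax":0,"ay":0,"az":0,"dx":0.29,"dy":0.023,"dz":-0.1,"grip":0.085},{"ax":0,"ay":0,"az":0,"dx":0.34,"dy":0.027,"dz":-0.1,"grip":0.085},{"ax":0,"ay":0,"az":0,"dx":0.39,"dy":0.031,"dz":-0.1,"grip":0.085},{"ax":0,"ay":0,"az":0,"dx":0.4235,"dy":0.0325,"dz":-0.1,"grip":0.085},{"ax":0,"ay":0,"az":0,"dx":0.4235,"dy":0.0325,"dz":-0.1,"grip":0.085},{"ax":0,"ay":0,"az":0,"dx":0.4235,"dy":0.0325,"dz":-0.06,"grip":0.085},{"ax":0,"ay":0,"az":0,"dx":0.4235,"dy":0.0325,"dz":-0.045,"grip":0.085},{"ax":0,"ay":0,"az":0,"dx":0.4235,"dy":0.0325,"dz":-0.045,"grip":0.085}]' 50
python3 - <<'E'
from h import *
from m import top
f,d,K,R,t=cam("side"); P=cloud(d,K,R,t); top("side",P,106,140,(380,700,-420,-280))
g,d,K,R,t=cam("wrist"); save("a7",np.hstack([cv2.resize(f,(400,300)),cv2.resize(g,(400,300))]))
E
```

```text
time: 14.6
eef_pos: [535.8, 71.5, 85.4]
eef_rot: [-2.222, -2.22, 0.002]
wrist_force: [0.7, 0.0, 0.4]
finger_gap: 85.2
finger_force: 0.0
side (106, 140) px [426 318  32  28 681] mean [ 598.1 -350.7  120.4] circ [ 603.2 -346.5] 23.3 rect [array([ 602.7, -347.2]), array([43.7, 45. ]), np.float64(66.6)]
side (106, 140) px [ 364  341   49   43 1228] mean [ 499.8 -355.   115.5] circ [ 502.6 -350.8] 35.9 rect [array([ 502.7, -351.7]), array([54. , 52.8]), np.float64(0.2)]
```

View pics/a7.png

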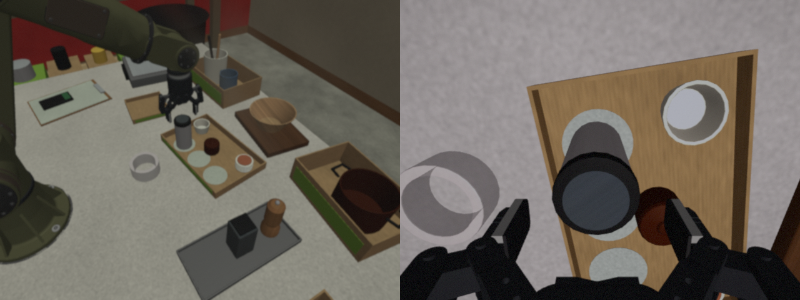

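The mill and tin are standing in the holding tray, and the canister is centred between the fingers.

```bash
python3 -m crank '[{"ax":0,"ay":0,"az":0,"dx":0,"dy":0,"dz":0.025,"grip":0.085},{"ax":0,"ay":0,"az":0,"dx":0,"dy":0,"dz":0.045,"grip":0.085},{"ax":0,"ay":0,"az":0,"dx":0,"dy":0,"dz":0.045,"grip":0.085},{"ax":0,"ay":0,"az":0,"dx":0,"dy":0,"dz":0.045,"grip":0.045},{"ax":0,"ay":0,"az":0,"dx":0,"dy":0,"dz":0.045,"grip":0.045},{"ax":0,"ay":0,"az":0,"dx":0,"dy":0,"dz":0.045,"grip":0.045},{"ax":0,"ay":0,"az":0,"dx":0,"dy":0,"dz":0.045,"grip":0.045},{"ax":0,"ay":0,"az":0,"dx":0,"dy":0,"dz":0.045,"grip":0.045}]' 55
```

```text
time: 15.7
eef_pos: [536.9, 72.2, 42.6]
eef_rot: [2.22, 2.22, 0.003]
wrist_force: [-2.7, 0.1, 7.8]
finger_gap: 58.5
finger_force: 57.2
```

```bash
python3 -m crank '[{"ax":0,"ay":0,"az":0,"dx":0,"dy":0,"dz":-0.02,"grip":0.045},{"ax":0,"ay":0,"az":0,"dx":0,"dy":0,"dz":-0.05,"grip":0.045},{"ax":0,"ay":0,"az":0,"dx":-0.01,"dy":-0.003,"dz":-0.07,"grip":0.045},{"ax":0,"ay":0,"az":0,"dx":-0.04,"dy":-0.012,"dz":-0.07,"grip":0.045},{"ax":0,"ay":0,"az":0,"dx":-0.08,"dy":-0.025,"dz":-0.07,"grip":0.045},{"ax":0,"ay":0,"az":0,"dx":-0.125,"dy":-0.04,"dz":-0.07,"grip":0.045},{"ax":0,"ay":0,"az":0,"dx":-0.17,"dy":-0.056,"dz":-0.07,"grip":0.045},{"ax":0,"ay":0,"az":0,"dx":-0.215,"dy":-0.074,"dz":-0.07,"grip":0.045},{"ax":0,"ay":0,"az":0,"dx":-0.26,"dy":-0.092,"dz":-0.07,"grip":0.045},{"ax":0,"ay":0,"az":0,"dx":-0.305,"dy":-0.11,"dz":-0.07,"grip":0.045},{"ax":0,"ay":0,"az":0,"dx":-0.35,"dy":-0.124,"dz":-0.07,"grip":0.045},{"ax":0,"ay":0,"az":0,"dx":-0.39,"dy":-0.132,"dz":-0.07,"grip":0.045},{"ax":0,"ay":0,"az":0,"dx":-0.42,"dy":-0.133,"dz":-0.07,"grip":0.045},{"ax":0,"ay":0,"az":0,"dx":-0.429,"dy":-0.133,"dz":-0.06,"grip":0.045},{"ax":0,"ay":0,"az":0,"dx":-0.429,"dy":-0.133,"dz":-0.035,"grip":0.045},{"ax":0,"ay":0,"az":0,"dx":-0.429,"dy":-0.133,"dz":-0.015,"grip":0.045},{"ax":0,"ay":0,"az":0,"dx":-0.429,"dy":-0.133,"dz":-0.006,"grip":0.045},{"ax":0,"ay":0,"az":0,"dx":-0.429,"dy":-0.133,"dz":-0.001,"grip":0.045},{"ax":0,"ay":0,"az":0,"dx":-0.429,"dy":-0.133,"dz":0,"grip":0.045},{"ax":0,"ay":0,"az":0,"dx":-0.429,"dy":-0.133,"dz":0,"grip":0.045}]' 55
```

```text
time: 18.2
eef_pos: [403.4, -357.4, 42.7]
eef_rot: [2.22, 2.22, -0.001]
wrist_force: [-6.0, 2.2, 10.8]
finger_gap: 58.4
finger_force: 61.1
```

```bash
python3 -m crank '[{"ax":0,"ay":0,"az":0,"dx":0,"dy":0,"dz":0,"grip":0.075},{"ax":0,"ay":0,"az":0,"dx":0,"dy":0,"dz":0,"grip":0.075},{"ax":0,"ay":0,"az":0,"dx":0,"dy":0,"dz":0,"grip":0.075},{"ax":0,"ay":0,"az":0,"dx":0,"dy":0,"dz":-0.04,"grip":0.075},{"ax":0,"ay":0,"az":0,"dx":0,"dy":0,"dz":-0.09,"grip":0.085},{"ax":0,"ay":0,"az":0,"dx":0.04,"dy":0.02,"dz":-0.1,"grip":0.085},{"ax":0,"ay":0,"az":0,"dx":0.08,"dy":0.045,"dz":-0.1,"grip":0.085},{"ax":0,"ay":0,"az":0,"dx":0.12,"dy":0.07,"dz":-0.1,"grip":0.085},{"ax":0,"ay":0,"az":0,"dx":0.16,"dy":0.095,"dz":-0.1,"grip":0.085},{"ax":0,"ay":0,"az":0,"dx":0.2,"dy":0.118,"dz":-0.1,"grip":0.085},{"ax":0,"ay":0,"az":0,"dx":0.25,"dy":0.147,"dz":-0.1,"grip":0.085},{"ax":0,"ay":0,"az":0,"dx":0.3,"dy":0.176,"dz":-0.1,"grip":0.085},{"ax":0,"ay":0,"az":0,"dx":0.3535,"dy":0.208,"dz":-0.1,"grip":0.085},{"ax":0,"ay":0,"az":0,"dx":0.3535,"dy":0.208,"dz":-0.1,"grip":0.085},{"ax":0,"ay":0,"az":0,"dx":0.3535,"dy":0.208,"dz":-0.1,"grip":0.085}]' 55
python3 - <<'E'
from h import *
from m import top
for n in("side","scene","wrist"):
  f,d,K,R,t=cam(n); P=cloud(d,K,R,t)
  if n!="wrist": top(n,P,106,140,(340,700,-420,-280))
  top(n,P,46,58,(500,690,-90,90)); 
  if n=="side": s=f
save("a8",np.hstack([cv2.resize(s,(400,300)),cv2.resize(f,(400,300))]))
E
```

```text
time: 20.08
eef_pos: [610.8, -3.5, 140.6]
eef_rot: [-2.221, -2.222, 0.001]
wrist_force: [0.5, -0.7, -0.6]
finger_gap: 85.0
finger_force: 0.0
side (106, 140) px [427 318  31  29 687] mean [ 598.1 -350.8  120.2] circ [ 603.1 -346.2] 23.5 rect [array([ 602.5, -347.4]), array([43.9, 45.7]), np.float64(60.7)]
side (106, 140) px [ 364  341   49   44 1227] mean [ 499.7 -354.9  115.5] circ [ 502.4 -351.2] 36.0 rect [array([ 502.7, -351.7]), array([53.8, 53.7]), np.float64(1.2)]
side (106, 140) px [ 308  371   43   44 1500] mean [ 400.4 -359.6  121. ] circ [ 402.2 -356.3] 30.2 rect [array([ 402.3, -356.4]), array([59.4, 58.1]), np.float64(63.7)]
side (46, 58) px [327 220  24  17 198] mean [607.5  -5.2  47.7] circ [608.4  -4.1] 26.1 rect [array([609.1,  -4.8]), array([47.6, 49.3]), np.float64(19.7)]
scene (106, 140) px [153 152  26  24 458] mean [ 408.2 -353.8  121.3] circ [ 403.6 -354. ] 32.4 rect [array([ 403.8, -354.9]), array([60.3, 60.4]), np.float64(45.1)]
scene (106, 140) px [151 188  26  22 481] mean [ 508.6 -348.3  116.5] circ [ 505.8 -349.5] 36.2 rect [array([ 505.4, -350.2]), array([55.9, 55.8]), np.float64(89.6)]
scene (106, 140) px [149 224  22  21 345] mean [ 610.  -343.2  120.8] circ [ 606.  -345.8] 25.1 rect [array([ 606.8, -344. ]), array([46.7, 45.4]), np.float64(32.2)]
scene (46, 58) px [304 239  24  21 266] mean [609.7  -4.1  49. ] circ [610.7  -4. ] 28.0 rect [array([610.2,  -3.9]), array([51.7, 51.5]), np.float64(59.1)]
wrist (46, 58) px [ 280  194   66   65 2144] mean [ 6.091e+02 -3.000e-01  4.750e+01] circ [609.1  -0.8] 25.2 rect [array([ 6.093e+02, -1.000e-01]), array([46.5, 46.9]), np.float64(64.3)]
```

View pics/a8.png

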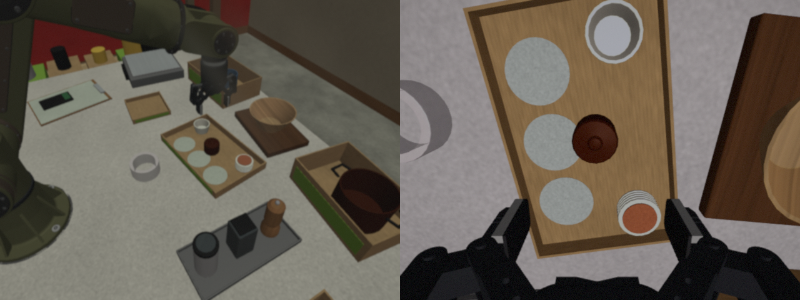

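All three stand in the holding tray and the pot is free. Descending on it.

```bash
python3 -m crank '[{"ax":0,"ay":0,"az":0,"dx":0,"dy":0,"dz":0.05,"grip":0.085},{"ax":0,"ay":0,"az":0,"dx":0,"dy":0,"dz":0.1,"grip":0.085},{"ax":0,"ay":0,"az":0,"dx":0,"dy":0,"dz":0.13,"grip":0.085},{"ax":0,"ay":0,"az":0,"dx":0,"dy":0,"dz":0.15,"grip":0.085},{"ax":0,"ay":0,"az":0,"dx":0,"dy":0,"dz":0.162,"grip":0.085},{"ax":0,"ay":0,"az":0,"dx":0,"dy":0,"dz":0.162,"grip":0.085},{"ax":0,"ay":0,"az":0,"dx":0,"dy":0,"dz":0.162,"grip":0.045},{"ax":0,"ay":0,"az":0,"dx":0,"dy":0,"dz":0.162,"grip":0.045},{"ax":0,"ay":0,"az":0,"dx":0,"dy":0,"dz":0.162,"grip":0.045},{"ax":0,"ay":0,"az":0,"dx":0,"dy":0,"dz":0.162,"grip":0.045},{"ax":0,"ay":0,"az":0,"dx":0,"dy":0,"dz":0.162,"grip":0.045}]' 50
python3 - <<'E'
from h import *
f,*_=cam("side"); g,*_=cam("wrist"); save("a9",np.hstack([cv2.resize(f[140:320,240:480],(400,300)),cv2.resize(g,(400,300))]))
E
```

```text
time: 21.6
eef_pos: [611.7, -3.4, -19.8]
eef_rot: [2.22, 2.221, 0.002]
wrist_force: [-1.4, -0.8, 6.2]
finger_gap: 54.9
finger_force: 53.3
```

View pics/a9.png

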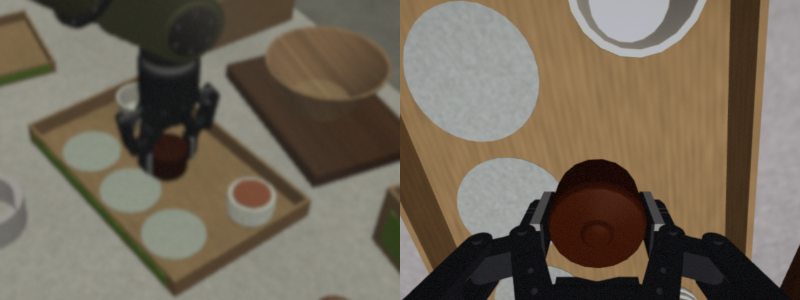

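```bash
python3 -m crank '[{"ax":0,"ay":0,"az":0,"dx":0,"dy":0,"dz":-0.02,"grip":0.045},{"ax":0,"ay":0,"az":0,"dx":0,"dy":0,"dz":-0.05,"grip":0.045},{"ax":0,"ay":0,"az":0,"dx":0.01,"dy":-0.004,"dz":-0.075,"grip":0.045},{"ax":0,"ay":0,"az":0,"dx":0.04,"dy":-0.016,"dz":-0.08,"grip":0.045},{"ax":0,"ay":0,"az":0,"dx":0.08,"dy":-0.03,"dz":-0.08,"grip":0.045},{"ax":0,"ay":0,"az":0,"dx":0.12,"dy":-0.044,"dz":-0.08,"grip":0.045},{"ax":0,"ay":0,"az":0,"dx":0.16,"dy":-0.058,"dz":-0.08,"grip":0.045},{"ax":0,"ay":0,"az":0,"dx":0.2,"dy":-0.072,"dz":-0.08,"grip":0.045},{"ax":0,"ay":0,"az":0,"dx":0.24,"dy":-0.086,"dz":-0.08,"grip":0.045},{"ax":0,"ay":0,"az":0,"dx":0.28,"dy":-0.1,"dz":-0.08,"grip":0.045},{"ax":0,"ay":0,"az":0,"dx":0.32,"dy":-0.113,"dz":-0.08,"grip":0.045},{"ax":0,"ay":0,"az":0,"dx":0.343,"dy":-0.121,"dz":-0.08,"grip":0.045},{"ax":0,"ay":0,"az":0,"dx":0.35,"dy":-0.123,"dz":-0.065,"grip":0.045},{"ax":0,"ay":0,"az":0,"dx":0.35,"dy":-0.123,"dz":-0.035,"grip":0.045},{"ax":0,"ay":0,"az":0,"dx":0.35,"dy":-0.123,"dz":-0.015,"grip":0.045},{"ax":0,"ay":0,"az":0,"dx":0.35,"dy":-0.123,"dz":-0.006,"grip":0.045},{"ax":0,"ay":0,"az":0,"dx":0.35,"dy":-0.123,"dz":-0.001,"grip":0.045},{"ax":0,"ay":0,"az":0,"dx":0.35,"dy":-0.123,"dz":-0.001,"grip":0.045},{"ax":0,"ay":0,"az":0,"dx":0.35,"dy":-0.123,"dz":-0.001,"grip":0.045}]' 50
```

```text
time: 24.08
eef_pos: [488.4, 346.8, -19.6]
eef_rot: [2.221, 2.221, 0.002]
wrist_force: [-0.4, -0.1, -2.9]
finger_gap: 54.3
finger_force: 54.1
```

```bash
python3 -m crank '[{"ax":0,"ay":0,"az":0,"dx":0,"dy":0,"dz":0.0015,"grip":0.045},{"ax":0,"ay":0,"az":0,"dx":0,"dy":0,"dz":0.0015,"grip":0.08},{"ax":0,"ay":0,"az":0,"dx":0,"dy":0,"dz":0.0015,"grip":0.08},{"ax":0,"ay":0,"az":0,"dx":0,"dy":0,"dz":0.0015,"grip":0.08},{"ax":0,"ay":0,"az":0,"dx":0,"dy":0,"dz":-0.03,"grip":0.085},{"ax":0,"ay":0,"az":0,"dx":0,"dy":0,"dz":-0.08,"grip":0.085},{"ax":0,"ay":0,"az":0,"dx":0,"dy":0,"dz":-0.13,"grip":0.085},{"ax":0,"ay":0,"az":0,"dx":0,"dy":0,"dz":-0.16,"grip":0.085},{"ax":0,"ay":0,"az":0,"dx":0,"dy":0,"dz":-0.16,"grip":0.085}]' 50
python3 - <<'E'
from h import *
from m import top
for n in("side","scene"):
  f,d,K,R,t=cam(n); P=cloud(d,K,R,t); top(n,P,30,60,(400,600,260,440)); top(n,P,106,140,(340,700,-420,-280)); 
  top(n,P,15,28,(300,760,180,440))
E
```

```text
time: 25.2
eef_pos: [489.0, 347.2, 142.4]
eef_rot: [2.221, 2.221, 0.007]
wrist_force: [1.5, -0.6, -0.4]
finger_gap: 85.1
finger_force: 0.0
side (30, 60) px [224 156  22  18 299] mean [486.7 337.7  43.4] circ [487.4 345.2] 29.4 rect [array([488.6, 344.7]), array([57.2, 53.2]), np.float64(51.1)]
side (106, 140) px [426 318  32  28 682] mean [ 598.1 -350.6  120.3] circ [ 603.2 -346.5] 23.3 rect [array([ 602.4, -346.7]), array([43.8, 44.3]), np.float64(67.9)]
side (106, 140) px [ 364  341   49   43 1226] mean [ 499.9 -354.9  115.5] circ [ 502.8 -350.8] 36.0 rect [array([ 502.9, -351.6]), array([53.8, 53.3]), np.float64(0.7)]
side (106, 140) px [ 308  371   43   44 1501] mean [ 400.4 -359.6  121. ] circ [ 402.1 -356. ] 30.2 rect [array([ 402.2, -356.5]), array([59. , 58.2]), np.float64(63.7)]
side (15, 28) px [310 127  18  18  65] mean [755.8 393.2  21.8] circ [757.3 392.3] 47.7 rect [array([755.9, 392.2]), array([ 5.5, 95.4]), np.float64(4.0)]
side (15, 28) px [199 146  74  49 499] mean [488.9 345.4  19.7] circ [489.2 352.7] 112.3 rect [array([489.5, 354.4]), array([170.3, 161.2]), np.fl
[... 594 characters left out ...]
rray([ 505.8, -349.8]), array([54.5, 54.8]), np.float64(0.4)]
scene (106, 140) px [149 224  22  21 338] mean [ 609.9 -343.2  121.3] circ [ 604.7 -346.5] 24.7 rect [array([ 605. , -344.9]), array([47.2, 45.6]), np.float64(38.4)]
scene (15, 28) px [426 182  73  58 663] mean [492.  354.8  20.8] circ [488.6 354.6] 113.0 rect [array([488.9, 353.9]), array([162.9, 167.4]), np.float64(86.3)]
scene (15, 28) px [447 207  23  14  72] mean [508.1 338.6  21.5] circ [494.  343.9] 27.5 rect [array([504.2, 338.7]), array([54.9, 27.2]), np.float64(62.8)]
scene (15, 28) px [502 307  18   4  39] mean [757.9 420.9  22.7] circ [757.7 420.6] 17.8 rect [array([757.5, 420.6]), array([ 4.6, 35.6]), np.float64(3.4)]
```

The pot stands in the order tray, within about 8 mm of the centre. Next the canister goes back.

```bash
python3 -m crank '[{"ax":0,"ay":0,"az":0,"dx":-0.04,"dy":-0.005,"dz":0,"grip":0.085},{"ax":0,"ay":0,"az":0,"dx":-0.1,"dy":-0.012,"dz":0,"grip":0.085},{"ax":0,"ay":0,"az":0,"dx":-0.16,"dy":-0.019,"dz":0,"grip":0.085},{"ax":0,"ay":0,"az":0,"dx":-0.22,"dy":-0.026,"dz":0,"grip":0.085},{"ax":0,"ay":0,"az":0,"dx":-0.28,"dy":-0.033,"dz":0,"grip":0.085},{"ax":0,"ay":0,"az":0,"dx":-0.34,"dy":-0.04,"dz":0,"grip":0.085},{"ax":0,"ay":0,"az":0,"dx":-0.4,"dy":-0.048,"dz":0,"grip":0.085},{"ax":0,"ay":0,"az":0,"dx":-0.46,"dy":-0.056,"dz":0,"grip":0.085},{"ax":0,"ay":0,"az":0,"dx":-0.52,"dy":-0.063,"dz":0,"grip":0.085},{"ax":0,"ay":0,"az":0,"dx":-0.58,"dy":-0.07,"dz":0,"grip":0.085},{"ax":0,"ay":0,"az":0,"dx":-0.64,"dy":-0.077,"dz":0,"grip":0.085},{"ax":0,"ay":0,"az":0,"dx":-0.69,"dy":-0.084,"dz":0,"grip":0.085},{"ax":0,"ay":0,"az":0,"dx":-0.7035,"dy":-0.085,"dz":0,"grip":0.085},{"ax":0,"ay":0,"az":0,"dx":-0.7035,"dy":-0.085,"dz":0,"grip":0.085},{"ax":0,"ay":0,"az":0,"dx":-0.7035,"dy":-0.085,"dz":0,"grip":0.085},{"ax":0,"ay":0,"az":0,"dx":-0.7035,"dy":-0.085,"dz":0.02,"grip":0.085}]' 55
```

```text
time: 27.3
eef_pos: [404.1, -356.1, 120.9]
eef_rot: [2.218, 2.221, 0.0]
wrist_force: [0.6, 0.3, -0.9]
finger_gap: 85.1
finger_force: 0.0
```

```bash
python3 -m crank '[{"ax":0,"ay":0,"az":0,"dx":0,"dy":0,"dz":0.03,"grip":0.085},{"ax":0,"ay":0,"az":0,"dx":0,"dy":0,"dz":0.06,"grip":0.085},{"ax":0,"ay":0,"az":0,"dx":0,"dy":0,"dz":0.078,"grip":0.085},{"ax":0,"ay":0,"az":0,"dx":0,"dy":0,"dz":0.078,"grip":0.085},{"ax":0,"ay":0,"az":0,"dx":0,"dy":0,"dz":0.078,"grip":0.045},{"ax":0,"ay":0,"az":0,"dx":0,"dy":0,"dz":0.078,"grip":0.045},{"ax":0,"ay":0,"az":0,"dx":0,"dy":0,"dz":0.078,"grip":0.045},{"ax":0,"ay":0,"az":0,"dx":0,"dy":0,"dz":0.078,"grip":0.045},{"ax":0,"ay":0,"az":0,"dx":0,"dy":0,"dz":0.078,"grip":0.045}]' 55
```

```text
time: 28.42
eef_pos: [403.6, -357.5, 43.4]
eef_rot: [2.22, 2.22, -0.0]
wrist_force: [-1.1, 1.5, 4.9]
finger_gap: 58.3
finger_force: 57.6
```

```bash
python3 -m crank '[{"ax":0,"ay":0,"az":0,"dx":0,"dy":0,"dz":-0.02,"grip":0.045},{"ax":0,"ay":0,"az":0,"dx":0,"dy":0,"dz":-0.05,"grip":0.045},{"ax":0,"ay":0,"az":0,"dx":0.01,"dy":0,"dz":-0.07,"grip":0.045},{"ax":0,"ay":0,"az":0,"dx":0.04,"dy":0.003,"dz":-0.07,"grip":0.045},{"ax":0,"ay":0,"az":0,"dx":0.08,"dy":0.01,"dz":-0.07,"grip":0.045},{"ax":0,"ay":0,"az":0,"dx":0.125,"dy":0.024,"dz":-0.07,"grip":0.045},{"ax":0,"ay":0,"az":0,"dx":0.17,"dy":0.042,"dz":-0.07,"grip":0.045},{"ax":0,"ay":0,"az":0,"dx":0.215,"dy":0.06,"dz":-0.07,"grip":0.045},{"ax":0,"ay":0,"az":0,"dx":0.26,"dy":0.078,"dz":-0.07,"grip":0.045},{"ax":0,"ay":0,"az":0,"dx":0.305,"dy":0.096,"dz":-0.07,"grip":0.045},{"ax":0,"ay":0,"az":0,"dx":0.35,"dy":0.112,"dz":-0.07,"grip":0.045},{"ax":0,"ay":0,"az":0,"dx":0.39,"dy":0.125,"dz":-0.07,"grip":0.045},{"ax":0,"ay":0,"az":0,"dx":0.42,"dy":0.132,"dz":-0.07,"grip":0.045},{"ax":0,"ay":0,"az":0,"dx":0.429,"dy":0.133,"dz":-0.06,"grip":0.045},{"ax":0,"ay":0,"az":0,"dx":0.429,"dy":0.133,"dz":-0.035,"grip":0.045},{"ax":0,"ay":0,"az":0,"dx":0.429,"dy":0.133,"dz":-0.015,"grip":0.045},{"ax":0,"ay":0,"az":0,"dx":0.429,"dy":0.133,"dz":-0.006,"grip":0.045},{"ax":0,"ay":0,"az":0,"dx":0.429,"dy":0.133,"dz":-0.001,"grip":0.045},{"ax":0,"ay":0,"az":0,"dx":0.429,"dy":0.133,"dz":0,"grip":0.045},{"ax":0,"ay":0,"az":0,"dx":0.429,"dy":0.133,"dz":0,"grip":0.045}]' 55
```

```text
time: 30.92
eef_pos: [536.3, 72.1, 43.5]
eef_rot: [2.221, 2.221, 0.001]
wrist_force: [-6.3, 0.3, 9.7]
finger_gap: 58.4
finger_force: 61.6
```

```bash
python3 -m crank '[{"ax":0,"ay":0,"az":0,"dx":0,"dy":0,"dz":0,"grip":0.08},{"ax":0,"ay":0,"az":0,"dx":0,"dy":0,"dz":0,"grip":0.08},{"ax":0,"ay":0,"az":0,"dx":0,"dy":0,"dz":0,"grip":0.08},{"ax":0,"ay":0,"az":0,"dx":0,"dy":0,"dz":-0.04,"grip":0.08},{"ax":0,"ay":0,"az":0,"dx":0,"dy":0,"dz":-0.09,"grip":0.085},{"ax":0,"ay":0,"az":0,"dx":-0.04,"dy":-0.003,"dz":-0.1,"grip":0.085},{"ax":0,"ay":0,"az":0,"dx":-0.1,"dy":-0.008,"dz":-0.1,"grip":0.085},{"ax":0,"ay":0,"az":0,"dx":-0.16,"dy":-0.013,"dz":-0.1,"grip":0.085},{"ax":0,"ay":0,"az":0,"dx":-0.22,"dy":-0.018,"dz":-0.1,"grip":0.085},{"ax":0,"ay":0,"az":0,"dx":-0.28,"dy":-0.022,"dz":-0.1,"grip":0.085},{"ax":0,"ay":0,"az":0,"dx":-0.34,"dy":-0.027,"dz":-0.1,"grip":0.085},{"ax":0,"ay":0,"az":0,"dx":-0.4,"dy":-0.031,"dz":-0.1,"grip":0.085},{"ax":0,"ay":0,"az":0,"dx":-0.4235,"dy":-0.0325,"dz":-0.1,"grip":0.085},{"ax":0,"ay":0,"az":0,"dx":-0.4235,"dy":-0.0325,"dz":-0.1,"grip":0.085},{"ax":0,"ay":0,"az":0,"dx":-0.4235,"dy":-0.0325,"dz":-0.06,"grip":0.085}]' 55
python3 -m crank '[{"ax":0,"ay":0,"az":0,"dx":0,"dy":0,"dz":0.03,"grip":0.085},{"ax":0,"ay":0,"az":0,"dx":0,"dy":0,"dz":0.06,"grip":0.085},{"ax":0,"ay":0,"az":0,"dx":0,"dy":0,"dz":0.06,"grip":0.085},{"ax":0,"ay":0,"az":0,"dx":0,"dy":0,"dz":0.06,"grip":0.04},{"ax":0,"ay":0,"az":0,"dx":0,"dy":0,"dz":0.06,"grip":0.04},{"ax":0,"ay":0,"az":0,"dx":0,"dy":0,"dz":0.06,"grip":0.04},{"ax":0,"ay":0,"az":0,"dx":0,"dy":0,"dz":0.06,"grip":0.04},{"ax":0,"ay":0,"az":0,"dx":0,"dy":0,"dz":0.06,"grip":0.04}]' 50
python3 - <<'E'
from h import *
from m import top
for n in("side","scene"):
  f,d,K,R,t=cam(n); P=cloud(d,K,R,t); top(n,P,106,140,(380,700,0,180))
E
```

```text
time: 32.8
eef_pos: [505.0, -351.7, 104.0]
eef_rot: [2.217, 2.218, 0.001]
wrist_force: [1.0, -0.5, -1.5]
finger_gap: 85.2
finger_force: 0.0
time: 33.8
eef_pos: [504.2, -351.6, 43.7]
eef_rot: [2.22, 2.22, 0.001]
wrist_force: [-2.8, 1.6, 7.5]
finger_gap: 53.5
finger_force: 52.2
scene (106, 140) px [336 193  26  25 515] mean [539.8  73.2 121.5] circ [534.8  75.3] 32.2 rect [array([535.5,  73.5]), array([56.5, 61.7]), np.float64(88.0)]
```

```bash
python3 -m crank '[{"ax":0,"ay":0,"az":0,"dx":0,"dy":0,"dz":-0.02,"grip":0.04},{"ax":0,"ay":0,"az":0,"dx":0,"dy":0,"dz":-0.05,"grip":0.04},{"ax":0,"ay":0,"az":0,"dx":0.01,"dy":0.001,"dz":-0.07,"grip":0.04},{"ax":0,"ay":0,"az":0,"dx":0.04,"dy":0.005,"dz":-0.07,"grip":0.04},{"ax":0,"ay":0,"az":0,"dx":0.08,"dy":0.011,"dz":-0.07,"grip":0.04},{"ax":0,"ay":0,"az":0,"dx":0.125,"dy":0.017,"dz":-0.07,"grip":0.04},{"ax":0,"ay":0,"az":0,"dx":0.17,"dy":0.024,"dz":-0.07,"grip":0.04},{"ax":0,"ay":0,"az":0,"dx":0.215,"dy":0.03,"dz":-0.07,"grip":0.04},{"ax":0,"ay":0,"az":0,"dx":0.26,"dy":0.036,"dz":-0.07,"grip":0.04},{"ax":0,"ay":0,"az":0,"dx":0.3,"dy":0.042,"dz":-0.07,"grip":0.04},{"ax":0,"ay":0,"az":0,"dx":0.327,"dy":0.046,"dz":-0.07,"grip":0.04},{"ax":0,"ay":0,"az":0,"dx":0.335,"dy":0.047,"dz":-0.06,"grip":0.04},{"ax":0,"ay":0,"az":0,"dx":0.335,"dy":0.047,"dz":-0.035,"grip":0.04},{"ax":0,"ay":0,"az":0,"dx":0.335,"dy":0.047,"dz":-0.015,"grip":0.04},{"ax":0,"ay":0,"az":0,"dx":0.335,"dy":0.047,"dz":-0.006,"grip":0.04},{"ax":0,"ay":0,"az":0,"dx":0.335,"dy":0.047,"dz":-0.001,"grip":0.04},{"ax":0,"ay":0,"az":0,"dx":0.335,"dy":0.047,"dz":0,"grip":0.04},{"ax":0,"ay":0,"az":0,"dx":0.335,"dy":0.047,"dz":0,"grip":0.04}]' 50
```

```text
time: 36.15
eef_pos: [550.7, -16.7, 43.7]
eef_rot: [2.221, 2.221, 0.001]
wrist_force: [-9.2, 0.1, 13.3]
finger_gap: 53.8
finger_force: 55.5
```

```bash
python3 -m crank '[{"ax":0,"ay":0,"az":0,"dx":0,"dy":0,"dz":0,"grip":0.08},{"ax":0,"ay":0,"az":0,"dx":0,"dy":0,"dz":0,"grip":0.08},{"ax":0,"ay":0,"az":0,"dx":0,"dy":0,"dz":0,"grip":0.08},{"ax":0,"ay":0,"az":0,"dx":0,"dy":0,"dz":-0.04,"grip":0.08},{"ax":0,"ay":0,"az":0,"dx":0,"dy":0,"dz":-0.09,"grip":0.085},{"ax":0,"ay":0,"az":0,"dx":-0.04,"dy":0.006,"dz":-0.105,"grip":0.085},{"ax":0,"ay":0,"az":0,"dx":-0.1,"dy":0.016,"dz":-0.105,"grip":0.085},{"ax":0,"ay":0,"az":0,"dx":-0.16,"dy":0.026,"dz":-0.105,"grip":0.085},{"ax":0,"ay":0,"az":0,"dx":-0.22,"dy":0.035,"dz":-0.105,"grip":0.085},{"ax":0,"ay":0,"az":0,"dx":-0.28,"dy":0.045,"dz":-0.105,"grip":0.085},{"ax":0,"ay":0,"az":0,"dx":-0.33,"dy":0.053,"dz":-0.105,"grip":0.085},{"ax":0,"ay":0,"az":0,"dx":-0.33,"dy":0.053,"dz":-0.105,"grip":0.085},{"ax":0,"ay":0,"az":0,"dx":-0.33,"dy":0.053,"dz":-0.06,"grip":0.085}]' 50
python3 -m crank '[{"ax":0,"ay":0,"az":0,"dx":0,"dy":0,"dz":0.03,"grip":0.085},{"ax":0,"ay":0,"az":0,"dx":0,"dy":0,"dz":0.061,"grip":0.085},{"ax":0,"ay":0,"az":0,"dx":0,"dy":0,"dz":0.061,"grip":0.085},{"ax":0,"ay":0,"az":0,"dx":0,"dy":0,"dz":0.061,"grip":0.03},{"ax":0,"ay":0,"az":0,"dx":0,"dy":0,"dz":0.061,"grip":0.03},{"ax":0,"ay":0,"az":0,"dx":0,"dy":0,"dz":0.061,"grip":0.03},{"ax":0,"ay":0,"az":0,"dx":0,"dy":0,"dz":0.061,"grip":0.03},{"ax":0,"ay":0,"az":0,"dx":0,"dy":0,"dz":0.061,"grip":0.03},{"ax":0,"ay":0,"az":0,"dx":0,"dy":0,"dz":0.061,"grip":0.03}]' 50
python3 - <<'E'
from h import *
from m import top
for n in("side","scene"):
  f,d,K,R,t=cam(n); P=cloud(d,K,R,t); top(n,P,106,140,(380,700,-80,180))
E
```

```text
time: 37.78
eef_pos: [605.0, -347.2, 104.5]
eef_rot: [2.218, 2.217, 0.002]
wrist_force: [1.1, 0.0, -0.9]
finger_gap: 84.8
finger_force: 0.0
time: 38.9
eef_pos: [604.1, -346.7, 42.6]
eef_rot: [2.22, 2.22, 0.001]
wrist_force: [-1.8, 1.8, 6.9]
finger_gap: 44.5
finger_force: 50.8
side (106, 140) px [302 220  21  11  95] mean [531.2 -35.  110.8] circ [536.2 -24.7] 22.7 rect [array([528.5, -30.5]), array([20.8, 45.4]), np.float64(37.0)]
scene (106, 140) px [336 193  26  25 513] mean [539.7  73.2 121.4] circ [534.7  73.6] 32.5 rect [array([535.7,  74.1]), array([58.3, 60.9]), np.float64(72.9)]
scene (106, 140) px [298 202  24  22 488] mean [555.6 -15.3 116.5] circ [551.2 -15.4] 35.7 rect [array([551.6, -14.9]), array([51.9, 56. ]), np.float64(89.9)]
```

Both are back on their spots. Now the mill: world y +0.238, x −0.041.

```bash
python3 -m crank '[{"ax":0,"ay":0,"az":0,"dx":0,"dy":0,"dz":-0.02,"grip":0.03},{"ax":0,"ay":0,"az":0,"dx":0,"dy":0,"dz":-0.05,"grip":0.03},{"ax":0,"ay":0,"az":0,"dx":0.01,"dy":-0.001,"dz":-0.07,"grip":0.03},{"ax":0,"ay":0,"az":0,"dx":0.04,"dy":-0.007,"dz":-0.07,"grip":0.03},{"ax":0,"ay":0,"az":0,"dx":0.08,"dy":-0.014,"dz":-0.07,"grip":0.03},{"ax":0,"ay":0,"az":0,"dx":0.12,"dy":-0.021,"dz":-0.07,"grip":0.03},{"ax":0,"ay":0,"az":0,"dx":0.16,"dy":-0.028,"dz":-0.07,"grip":0.03},{"ax":0,"ay":0,"az":0,"dx":0.2,"dy":-0.035,"dz":-0.07,"grip":0.03},{"ax":0,"ay":0,"az":0,"dx":0.23,"dy":-0.04,"dz":-0.07,"grip":0.03},{"ax":0,"ay":0,"az":0,"dx":0.238,"dy":-0.041,"dz":-0.06,"grip":0.03},{"ax":0,"ay":0,"az":0,"dx":0.238,"dy":-0.041,"dz":-0.035,"grip":0.03},{"ax":0,"ay":0,"az":0,"dx":0.238,"dy":-0.041,"dz":-0.015,"grip":0.03},{"ax":0,"ay":0,"az":0,"dx":0.238,"dy":-0.041,"dz":-0.006,"grip":0.03},{"ax":0,"ay":0,"az":0,"dx":0.238,"dy":-0.041,"dz":-0.001,"grip":0.03},{"ax":0,"ay":0,"az":0,"dx":0.238,"dy":-0.041,"dz":0,"grip":0.03},{"ax":0,"ay":0,"az":0,"dx":0.238,"dy":-0.041,"dz":0,"grip":0.03}]' 50
python3 -m crank '[{"ax":0,"ay":0,"az":0,"dx":0,"dy":0,"dz":0,"grip":0.08},{"ax":0,"ay":0,"az":0,"dx":0,"dy":0,"dz":0,"grip":0.08},{"ax":0,"ay":0,"az":0,"dx":0,"dy":0,"dz":0,"grip":0.08},{"ax":0,"ay":0,"az":0,"dx":0,"dy":0,"dz":0,"grip":0.08},{"ax":0,"ay":0,"az":0,"dx":0,"dy":0,"dz":-0.04,"grip":0.08},{"ax":0,"ay":0,"az":0,"dx":0,"dy":0,"dz":-0.09,"grip":0.08},{"ax":0,"ay":0,"az":0,"dx":0,"dy":0,"dz":-0.14,"grip":0.08},{"ax":0,"ay":0,"az":0,"dx":-0.06,"dy":0,"dz":-0.16,"grip":0.08},{"ax":0,"ay":0,"az":0,"dx":-0.12,"dy":0,"dz":-0.16,"grip":0.08},{"ax":0,"ay":0,"az":0,"dx":-0.15,"dy":0,"dz":-0.16,"grip":0.08},{"ax":0,"ay":0,"az":0,"dx":-0.15,"dy":0,"dz":-0.16,"grip":0.08},{"ax":0,"ay":0,"az":0,"dx":-0.15,"dy":0,"dz":-0.16,"grip":0.08}]'
python3 - <<'E'
from h import *
from m import top
for n in("side","scene"):
  f,d,K,R,t=cam(n); P=cloud(d,K,R,t); top(n,P,106,140,(480,620,-140,180)); top(n,P,30,60,(400,600,260,440))
  if n=="side": s=f
  q=[x for x in [0]]
  top(n,P,26,45,(600,710,-160,-80)); top(n,P,26,45,(590,665,85,145))
save("z",np.hstack([cv2.resize(s,(400,300)),cv2.resize(f[120:360,120:520],(400,300))]))
E
```

```text
time: 41.0
eef_pos: [562.9, -108.7, 42.6]
eef_rot: [2.221, 2.221, 0.001]
wrist_force: [-7.5, 0.1, 9.8]
finger_gap: 44.6
finger_force: 53.2
time: 42.5
eef_pos: [562.6, -257.8, 200.7]
eef_rot: [-2.221, -2.221, -0.0]
wrist_force: [0.0, 0.6, -0.0]
finger_gap: 79.7
finger_force: 0.0
side (106, 140) px [277 183  28  23 499] mean [531.4  66.  119.9] circ [534.4  73.6] 30.9 rect [array([533.7,  72.1]), array([58.1, 58.9]), np.float64(13.8)]
side (106, 140) px [300 206  34  25 540] mean [546.4 -22.5 115.1] circ [549.3 -17.9] 34.8 rect [array([549.3, -17.6]), array([54.3, 53.3]), np.float64(90.0)]
side (106, 140) px [332 234  25  21 417] mean [ 558.1 -116.1  119.7] circ [ 561.6 -110.9] 23.1 rect [array([ 560.9, -111.3]), array([42.1, 44.7]), np.float64(53.4)]
side (30, 60) px [224 156  22  17 301] mean [486.6 337.6  43.3] circ [487.8 344.3] 28.1 rect [array([488. , 343.9]), array([53.8, 53. ]), np.float64(1.7)]
side (26, 45) px [377 247  29  23 502] mean [ 667.8 -119.    32.5] circ [ 669.6 -116. ] 30.9 rect [array([ 670.1, -117. ]), array([59.7, 57.3]), np.float64(50.2)]
side (26, 45) px [310 
[... 391 characters left out ...]
ray([552.5, -15. ]), array([53.9, 52.6]), np.float64(1.3)]
scene (106, 140) px [258 207  21  20 319] mean [ 569.3 -107.5  121.1] circ [ 564.4 -108.6] 23.7 rect [array([ 564.9, -108.9]), array([44.6, 44.4]), np.float64(77.8)]
scene (30, 60) px [448 195  25  22 415] mean [494.5 344.6  45.6] circ [487.8 345.3] 30.9 rect [array([491.3, 345.4]), array([53.8, 55.7]), np.float64(23.6)]
scene (26, 45) px [253 265  27  25 494] mean [ 671.5 -115.8   33.5] circ [ 670. -116.] 31.7 rect [array([ 669.7, -115.8]), array([60.1, 58.9]), np.float64(27.8)]
scene (26, 45) px [355 246  26  25 239] mean [625.5 116.4  34.8] circ [627.3 114.1] 33.2 rect [array([630. , 114.7]), array([59.4, 62. ]), np.float64(47.1)]
```

View pics/z.png

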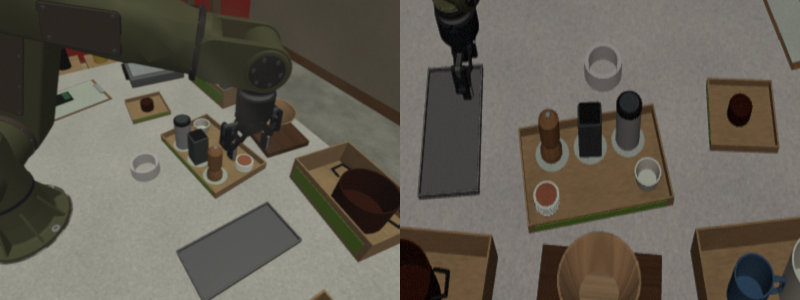

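The final picture shows the mill, tin and canister upright on their discs (550,138; 590,130; 628,122). The pot stands in the order tray (740,108), and the dishes and ramekin haven't moved. The gripper is clear of everything.

```bash
python3 -c "
from workcell import env
print(env.sign_off())"
```

```text
the job is handed in; nothing more can be done
None
```

The job is handed in, verdict not shown: in the last camera check the pot stood in the order tray, mill, tin and canister were back upright within about 3 mm of their start spots, and the dishes and ramekin had not moved.

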